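# Bolt the cake carrier shut

### The job

Bolt the cake carrier shut: by its front red grip, lift the slide bolt over the detent bump in its track and draw it on until its rear grip stands free of the rear housing, then set it down in the track and let go. Then use its rear red grip to push the bolt fully home into the keeper, and leave it lying flat in its track. Do not disturb the cake or the other things on the counter and on the lid.

Things in the scene. Friction and masses are not known exactly. Their poses are not given: they have to be found in the camera images.
- carrier: fixed white box, the cake carrier, 240 (its x) by 350 (its y) mm, flat lid 90 mm above its underside. Origin at the centre of the underside, on the counter; z up; heading within 26 degrees of the world's. The bolt's track runs on the lid along carrier y, at x = 0; the bolt is shot towards +y. The bar slides on ledges 12 mm above the lid
- track (a point): point on the track's centre line, carrier (0, 0, 118) mm, level with the tops of the two aluminium cheeks (28 mm above the lid, inner faces 34 mm apart, outer 44 mm) that guide the bar with 2 mm play each side. Axes as the carrier's. Yellow marks on the cheeks show the bump, green marks the place of the rear grip when home
- rear_housing (a point): top middle of the steel rear housing over the track: carrier y -147 to -110 mm, 44 mm wide, top 79 and underside of roof 76 mm above the lid; roof with a 12 mm slot, open only towards +y. Fingers cannot enter: the rear grip is out of reach until the bolt has moved on
- keeper (a point): top middle of the steel keeper housing: carrier y 80 to 144 mm, 44 mm wide, top 65 mm above the lid, slotted roof, open only towards -y, end wall inside at y = 140 mm. Fingers cannot enter, so the front grip must be let go of before it
- detent (a point): middle of the top of the detent bump, a square ridge across the track floor: carrier y -11 to -3 mm, top 10 mm above the lid, hidden under the bar. The bolt's lug starts on its -y side and must rise over 7 mm to pass; 10 to 15 mm is right (at 16 the bar leaves the cheeks, at 20 the rear grip meets its roof). The lug is past it with the bolt's origin at carrier y = 3 mm or more
- bolt_home (a point): where the bolt's origin lies when fully home, its nose against the keeper's end wall: carrier (0, 105, 102) mm
- bolt: loose slide bolt, 175 to 350 g: steel bar 30 wide, 145 long (its y -110 to +35), 8 mm thick, two red grips above, a lug 12 mm square and 9 mm high below the origin. Origin on the bar's underside beneath the front grip; y along the bar to the keeper, z up. Starts parked, origin at carrier y -31 to -19, z 102 mm. Slides with a drag of 1 to 3 N
- front_grip (a point): middle of the top edge of the front red grip: a plate 10 mm thick (bolt x), 24 mm long (bolt y), from 8 to 44 mm above the bar's underside. Pinch it across the track; it can be held until its middle is at about carrier y = 50 mm
- rear_grip (a point): middle of the top edge of the rear red grip, 100 mm behind the front one: a plate 26 mm wide (bolt x), 10 mm thick (bolt y), from 8 to 44 mm above the bar's underside. Pinch it along the track. Inside the rear housing at the start
- cake: bystander: chocolate cake, 150 mm across, on a round silver stand 224 mm across, 70 mm high in all, origin at the centre of its underside
- nozzle_a: bystander: steel piping nozzle, a cone 30 mm across and 42 mm high, standing on the carrier's lid beside the track, towards the carrier's -x and -y, origin at the centre of its underside
- nozzle_b: bystander: a like nozzle standing on the lid, towards the carrier's +x and +y, origin at the centre of its underside
- scissors: bystander: scissors with black rings, about 185 mm long, lying on the counter along the carrier's -x side
- palette_knife: bystander: palette knife, 236 mm long, lying on the counter along the carrier's +x side
- bowl: bystander: steel bowl, 170 mm across, 75 mm high, origin at the centre of its underside
- sprinkle_jar: bystander: orange jar with a yellow lid, 70 mm across, 100 mm high, origin at the centre of its underside

How it is judged:
By the outcome, as a careful person would: the job done as asked, in the order asked, and still so for the second after the job is handed in, with the robot touching nothing.
It also fails if it takes over 51 s, if anything falls off the work surface, if the arm or the gripper's body presses on something with over 40 N, if the wrist force passes 120 N, or if a joint passes its speed limit or range.

### The arm

A 6-joint arm with a two-finger parallel gripper is mounted at the origin on the work surface. World frame = base frame: x ahead of the robot, y to its left, z up, the work surface at z = 0. Lengths are in m, angles in rad, forces in N, time in s.
With the tool pointing down it reaches from about 0.375 to 0.9 m from the base axis. Payload 3.1 kg.
Tool frame: the origin (TCP) lies midway between the tips of the shut fingers; the grasp point (between the pads) lies manip.hold_point_z behind it (manip.hold_point_z is the distance from the TCP to the grasp point, in m); z points along the fingers, y is the direction in which the jaws open and shut (so a half turn about z gives the same grasp; the last joint's range is limited). The gripper opens to 85 mm and grips with 20 to 120 N. Pads are 22 mm wide; open, the fingers measure 114 mm over their backs; the gripper's body (76 mm by 85 mm) begins 54 mm behind the grasp point. The pads swing forward as they close: fully open they stand 13 mm farther back than shut.
Start: joints at [0.925, 0.527, 1.433, -0, 1.181, -0.178], TCP at [0.281, 0.558, 0.231] pointing down, gripper open.
Joint ranges: [-3.08, 3.08], [-0.75, 2.2], [0.22, 2.44], [-1.43, 4.57], [0, 2.65], [-2.85, 2.85]. Speed limits (rad/s): [2.79, 2.79, 3.14, 3.14, 3.14, 3.14].

### API

Orientations are given as a unit quaternion [x, y, z, w].
In Python, from station import manip, snapshot, workorder, models gives the robot as it stands.
- The arm moves only by the tool jog_arm, never from a script. Its argument "commands" is a list of rows, each a list of 5 numbers: the opening in per cent of the stroke, from 0 (shut) to 100 (fully open), then the shift along the world's x, y, z in cm, then the turn about the world's z in rad. A call has 1 to 8 rows; each row shifts and turns the pose as measured when the row begins; what a row does not reach is not made up. A row lasts 1/12 s, in which the tool goes at most 41.7 mm and 7.16 degrees, less where a joint would pass 70% of its speed; a pose out of reach is approached as far as the arm can. A call with a gripper value outside its range is refused whole. The fingers move at their own pace and stop on an object; "squeeze" is the grip in N (left out, the last holds). Time passes only in rows, so rows that do not move let the fingers close. It gives the time, the measured TCP pose, the force and the opening at its end, in the units of the state.
- manip.sense(): the state, without advancing time (a new reading comes with each control period).
- snapshot(name): name is "side" or "top"; returns a dict with "image" (480x640x3 uint8, red, green, blue), "intrinsics" (3x3 intrinsics, pixels), "extrinsics" (4x4, takes a point from camera to world coordinates). Camera axes: x right, y down, z forward; pixel columns grow to the right and rows downward; lengths in m; the calibration is good to about 2 mm. A picture is of the moment at which its call begins. There is no depth.
- workorder.sign_off(): hands the job in, once; it reports no verdict.
Trained networks look in a picture, given as the dict that the camera call returned (one of the last four; its "shot" number tells which), for a name from the list of things; names that differ only in an ending like _2 or _b are one class to them, and where a whole thing is asked for, a point or a joint stands for the part that bears it (a point fixed in the world has none). Each returns a list of dicts, best first, with "score" (0 to 1); they miss things now and then, are a little off and sometimes report something else, mostly with a low value. They report only what shows in the picture. A call takes as long as a camera call.
- models.find_in(picture, name): "centre" ([x, y, z] in m, in world coordinates, good to about 4 mm: the middle of the surface that is visible of it).
- models.pinpoint(picture, name): "centre" ([x, y, z] in m, in world coordinates, good to about 4 mm: a listed point, or the origin of a listed thing).
The state is a dict: "t": time; "q": joint angles; "qd": joint speeds; "tau": joint torques, N m; "tcp_pos": TCP position; "tool_rot": TCP orientation; "force": force on the tool from outside, world axes, zero at the start; "ft_torque": the same for the moment, N m; "finger_gap": opening from 0.0 (shut) to 1.0 (fully open).
Only numpy, scipy, OpenCV 4.12 (cv2) and the standard library are available. Lean on these libraries where they do the work, as an engineer would, in place of code of your own. Each camera call takes 0.05 s, during which the arm holds its last target. There are 200 camera calls.

## Working session

There is one attempt and no reset: what is moved stays moved. The work goes in short steps, Python scripts to look and compute and a tool call to move; the robot and the scene stay as the last step left them, time stands still between calls to the robot, and variables do not carry over. Pictures are saved under pics/ and viewed, about 8 in all and at most 12, crops included, and the job is handed in when it is done.

Besides the shell and the picture viewer there is one more tool, called after ">>>" by a JSON object that holds its "api" and its "payload". jog_arm: Moves the arm, as the interface text tells. Its arguments: {"type":"object","properties":{"commands":{"type":"array","items":{"type":"array","items":{"type":"number"}}},"squeeze":{"type":"number"}},"required":["commands"]}

```bash
mkdir -p pics
cat > h.py <<'E'
from station import manip, snapshot, workorder, models
import numpy as np, cv2
def save(p,n,crop=None,s=1):
    im=cv2.cvtColor(np.asarray(p["image"]),cv2.COLOR_RGB2BGR)
    if crop: r0,r1,c0,c1=crop; im=im[r0:r1,c0:c1]
    cv2.imwrite(f"pics/{n}.png",cv2.resize(im,None,fx=s,fy=s,interpolation=cv2.INTER_CUBIC))
def proj(p,X):
    E=np.linalg.inv(np.array(p["extrinsics"]));K=np.array(p["intrinsics"])
    c=E[:3,:3]@np.array(X)+E[:3,3];u=K@c;return u[:2]/u[2]
def pix(p,uv,z):
    E=np.array(p["extrinsics"]);K=np.array(p["intrinsics"])
    d=E[:3,:3]@np.linalg.solve(K,[uv[0],uv[1],1.]);o=E[:3,3];return o+d*(z-o[2])/d[2]
E
python3 - <<'E'
from h import *
print(manip.hold_point_z,manip.sense())
for c in("top","side"):
    p=snapshot(c);save(p,c+"0");print(c,np.round(p["extrinsics"],3).tolist(),np.round(p["intrinsics"],1).tolist())
    for n in("carrier","track","rear_housing","keeper","bolt","front_grip","rear_grip","nozzle_a","bolt_home"):
        r=models.pinpoint(p,n);print(n,[(np.round(x["centre"],4).tolist(),round(x["score"],2)) for x in r[:2]])
E
```

```text
0.0187 {'t': 0.0, 'q': array([ 9.25503720e-01,  5.28480707e-01,  1.43389753e+00, -2.20064805e-06,
        1.18138045e+00, -1.78522077e-01]), 'qd': array([ 5.75256796e-04,  7.28086803e-04, -6.22418079e-04, -9.74666618e-04,
       -1.52622251e-03,  5.77844472e-05]), 'tau': array([-1.21848425e-03, -4.42350590e+01, -1.78025776e+01, -1.62045967e-04,
        8.32675636e-03,  2.04986355e-05]), 'tcp_pos': array([0.28080639, 0.55757289, 0.23032619]), 'tool_rot': array([ 2.31271787e-01,  9.72888579e-01, -9.92839363e-04, -4.32661885e-04]), 'force': array([-0.42805447, -0.20683648, -0.80875474]), 'ft_torque': array([ 0.04558951, -0.04080828,  0.00273927]), 'finger_gap': 0.9989744689725855}
top [[-0.012, -0.996, 0.084, 0.393], [-1.0, 0.012, 0.004, -0.003], [-0.005, -0.083, -0.996, 1.775], [0.0, 0.0, 0.0, 1.0]] [[551.1, 0.0, 316.4], [0.0, 551.1, 239.7], [0.0, 0.0, 1.0]]
carrier [([0.5864, -0.0766, 0.0012], 0.81)]
track [([0.5873, -0.0748, 0.1183], 0.86)]
rear_housing [([0.5944, -0.2053, 0.169], 0.63), ([0.5852, -0.1008, 0.1479], 0.27)]
keeper [([0.5817, 0.03, 0.1552], 0.72), ([0.5881, -0.0788, -0.
[... 318 characters left out ...]
17, 0.1542], 0.56)]
side [[0.955, -0.2, 0.217, 0.293], [-0.295, -0.669, 0.682, -0.819], [0.009, -0.716, -0.698, 0.954], [0.0, 0.0, 0.0, 1.0]] [[458.9, 0.0, 324.0], [0.0, 458.9, 242.1], [0.0, 0.0, 1.0]]
carrier [([0.59, -0.0791, -0.0031], 0.98)]
track [([0.5881, -0.078, 0.1198], 0.74)]
rear_housing [([0.5997, -0.2071, 0.1689], 0.9)]
keeper [([0.5824, 0.0384, 0.155], 0.88)]
bolt [([0.5876, -0.1005, 0.1026], 0.63), ([0.5935, -0.1015, 0.1467], 0.26)]
front_grip [([0.589, -0.1006, 0.1469], 0.59), ([0.5833, 0.0259, 0.1007], 0.54)]
rear_grip [([0.5956, -0.2029, 0.1478], 0.51)]
nozzle_a [([0.5083, -0.1853, 0.0929], 0.65), ([0.5835, 0.0348, 0.1565], 0.59)]
bolt_home [([0.5825, 0.0278, 0.0985], 0.68)]
```

View pics/top0.png

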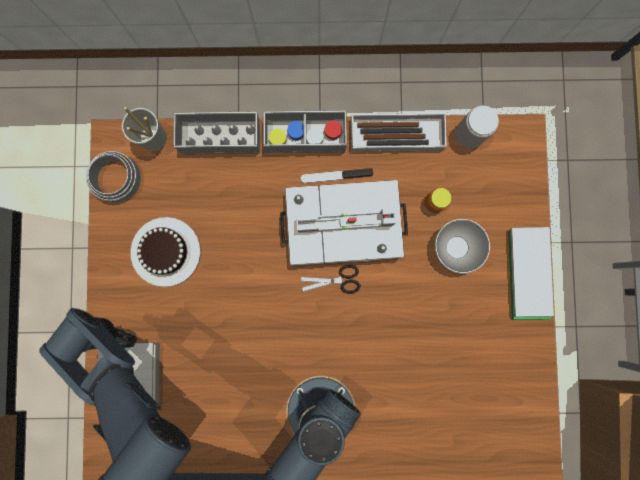

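View pics/side0.png

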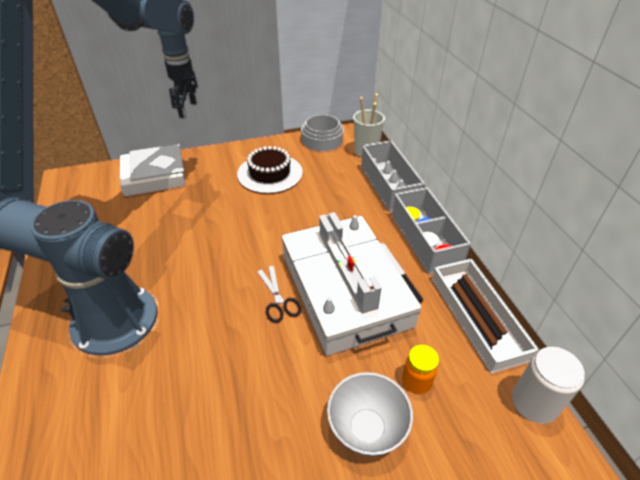

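Run:
```python
from h import *
# bolt axis fit using averaged points: carrier y of each
t=np.array([(.5873,-.0748),(.5881,-.078),(.5944,-.2053),(.5997,-.2071),(.5817,.03),(.5824,.0384),(.5798,.0213),(.5825,.0278)])
y=np.array([0,0,-.1285,-.1285,.112,.112,.105,.105])
# p = o + y*(-sin th, cos th): rigid fit
from scipy.optimize import least_squares
f=lambda v:((v[:2]+np.outer(y,[-np.sin(v[2]),np.cos(v[2])]))-t).ravel()
r=least_squares(f,[.588,-.077,.05]);print(r.x,np.round(r.fun*1000,1))
```

```text
[ 0.58842157 -0.07804098  0.06486211] [ 1.1 -3.2  0.3 -0.   2.4 -1.  -2.9  0.8 -0.5  3.7 -1.2 -4.7  1.8  5.4
 -0.9 -1.1]
```

The top view shows the carrier lid centred near px (345,222), keeper to the left and rear housing to the right (+y is left), and the cake at (163,250). The side view shows the red front grip near (350,262) and the nozzles at (330,303) and (354,221). I'll refine the heading from the lid edges and take a closer crop.

Run:
```python
from h import *
from scipy.optimize import least_squares
a=snapshot("top");b=snapshot("side")
im=np.asarray(a["image"])
m=(im.min(2)>165).astype(np.uint8)
n,l,st,ce=cv2.connectedComponentsWithStats(cv2.morphologyEx(m,cv2.MORPH_CLOSE,np.ones((7,7))))
k=l[205,330] ; print(k,st[k])
r=cv2.minAreaRect(np.argwhere(l==k)[:,::-1].astype(np.float32));bx=cv2.boxPoints(r)
P=np.array([pix(a,q,.09)[:2] for q in bx]);print(np.round(P,4).tolist(),P.mean(0))
for i in range(4):
    d=P[(i+1)%4]-P[i];print(np.linalg.norm(d),np.degrees(np.arctan2(d[1],d[0])))
A=cv2.resize(im[180:270,280:410],(780,540),interpolation=cv2.INTER_CUBIC)
cv2.imwrite("pics/topc.png",A[...,::-1])
B=cv2.resize(np.asarray(b["image"])[205:345,280:420],(600,600),interpolation=cv2.INTER_CUBIC)
cv2.imwrite("pics/sidec.png",B[...,::-1])
# front grip red blob
for p,nm in((a,"top"),(b,"side")):
    I=np.asarray(p["image"]).astype(int);M=((I[...,0]>120)&(I[...,1]<60)&(I[...,2]<60)).astype(np.uint8)
    n,l,st,ce=cv2.connectedComponentsWithStats(M)
    for i in range(1,n):
        if 280<ce[i][0]<420 and 180<ce[i][1]<340: print(nm,st[i],ce[i],[np.round(pix(p,ce[i],z),4).tolist() for z in(.146,.13)])
```

```text
32 [ 286  171  118   93 9084]
[[0.7376, 0.1019], [0.7577, -0.2487], [0.4806, -0.2609], [0.4609, 0.0849]] [ 0.60920631 -0.08072809]
0.35115649749239536 -86.72607002657071
0.27731883291169723 -177.47532397269984
0.3463893292621112 93.26912577201004
0.2772684239641256 3.5096674769832457
top [384 215   2   2   3] [384.33333333 215.33333333] [[0.5997, -0.1993, 0.146], [0.6018, -0.2012, 0.13]]
top [351 221   2   1   2] [351.5 221. ] [[0.584, -0.1013, 0.146], [0.5858, -0.1023, 0.13]]
side [348 257   6  14  37] [350.64864865 263.02702703] [[0.5846, -0.1171, 0.146], [0.5904, -0.1032, 0.13]]
```

View pics/topc.png

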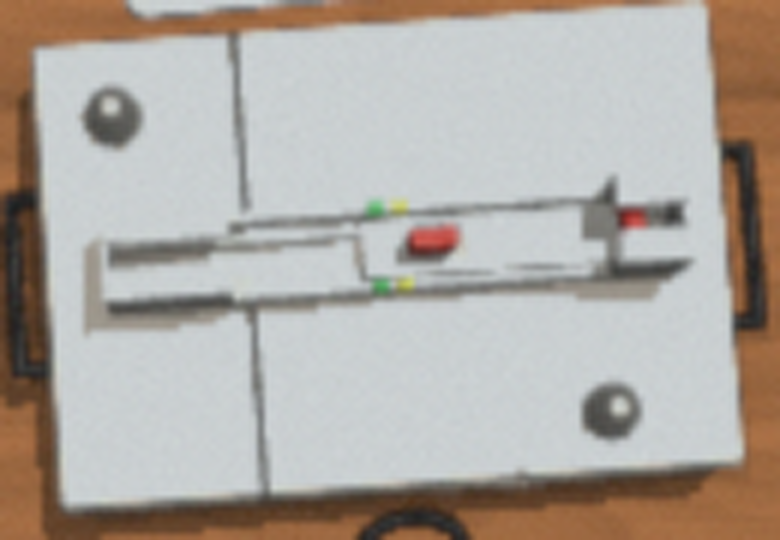

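View pics/sidec.png

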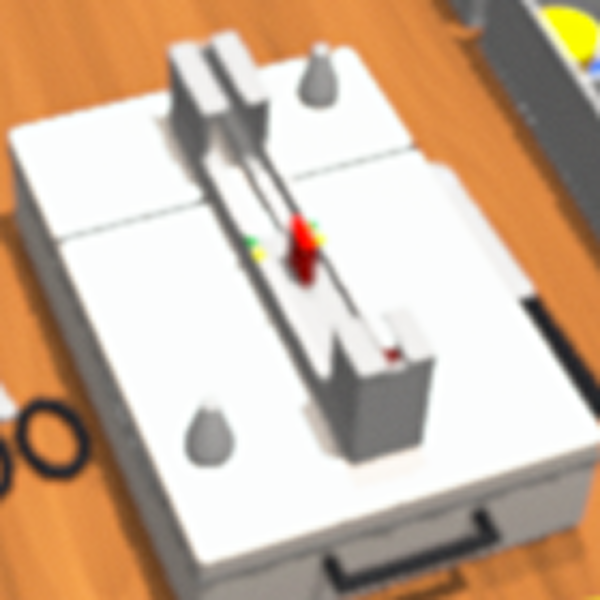

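The top crop shows the lid corners at crop px (35,48), (705,3), (743,462) and (65,508). The front grip is centred at (433,241), and the yellow marks are at (400,207) and (405,284), green at (375,208) and (381,285). The side crop agrees: grip just behind the yellow marks, bolt parked.

Run:
```python
from h import *
p=snapshot("top")
f=lambda u,v,z:pix(p,(u/6+280-.42,v/6+180-.42),z)
C=np.array([f(*q,.09)[:2] for q in((35,48),(705,3),(743,462),(65,508))]);print("lid",np.round(C,4).tolist(),C.mean(0))
for i,j in((0,1),(3,2),(3,0),(2,1)):
    d=C[i]-C[j];print(np.linalg.norm(d),np.arctan2(-d[0],d[1]),np.arctan2(-d[1],-d[0]))
Y=[f(*q,.118)[:2] for q in((400,207),(405,284))];G=[f(*q,.118)[:2] for q in((375,208),(381,285))]
print("yellow",Y,np.mean(Y,0),"green",np.mean(G,0),"grip",f(436,237,.146))
```

```text
lid [[0.697, 0.0979], [0.7162, -0.2478], [0.4791, -0.2615], [0.4598, 0.0842]] [ 0.58802791 -0.08179364]
0.34622669339086753 0.05531436758321609 -1.5154819592116806
0.34629459941227553 0.05594302402864901 -1.5148533027662476
0.2376757569846989 1.628291635147309 0.057495308352412317
0.23745821496056313 1.6285793161727575 0.05778298937786081
yellow [array([ 0.60851934, -0.0874666 ]), array([ 0.56942332, -0.08935506])] [ 0.58897133 -0.08841083] green [ 0.58861471 -0.07605465] grip [ 0.5896773  -0.10364272  0.146     ]
```

>>> {"api": "jog_arm", "payload": {"commands": [[60,1.5,-3.6,0.6,-0.12],[60,1.5,-3.6,0.6,-0.12],[60,1.5,-3.6,0.6,-0.12],[60,1.5,-3.6,0,-0.12],[60,1.5,-3.6,0,-0.12],[60,1.5,-3.6,0,-0.12],[60,1.5,-3.6,0,-0.12],[60,1.5,-3.6,0,-0.12]], "squeeze": 80}}

```text
t: 1.82
tcp_pos: [0.4016, 0.2671, 0.2505]
tool_rot: [0.665, 0.747, 0.005, 0.002]
force: [0.6, 0.0, -0.1]
finger_gap: 0.597
```

>>> {"api": "jog_arm", "payload": {"commands": [[60,1.9,-3.7,0,-0.06],[60,1.9,-3.7,0,0],[60,1.9,-3.7,0,0],[60,1.9,-3.7,0,0],[60,1.9,-3.7,0,0],[60,1.9,-3.7,0,0],[60,1.9,-3.7,-1,0],[60,1.9,-3.7,-1,0]]}}

```text
t: 2.48
tcp_pos: [0.5515, -0.0297, 0.2359]
tool_rot: [0.69, 0.723, 0.008, 0.006]
force: [0.0, 1.5, 0.3]
finger_gap: 0.604
```

>>> {"api": "jog_arm", "payload": {"commands": [[60,1.9,-3.5,0,0],[60,1.5,-2.8,0,0],[60,0,0,0,0],[60,0,0,0,0]]}}

```text
t: 2.82
tcp_pos: [0.5897, -0.105, 0.2338]
tool_rot: [0.694, 0.72, 0.008, 0.008]
force: [-0.2, 1.2, -0.9]
finger_gap: 0.603
```

>>> {"api": "jog_arm", "payload": {"commands": [[60,0,0.1,-2.5,0.02],[60,0,0.1,-2.5,0],[60,0,0,-1.5,0],[60,0,0,-0.5,0],[60,0,0,0,0]]}}

```text
t: 3.23
tcp_pos: [0.5895, -0.1008, 0.1637]
tool_rot: [0.686, 0.728, 0.009, 0.01]
force: [-0.0, 0.0, -0.1]
finger_gap: 0.603
```

Run:
```python
from h import *
s=manip.sense();print(s["tcp_pos"],s["tool_rot"],s["force"])
p=snapshot("side");I=np.asarray(p["image"])
t=s["tcp_pos"];print("tcp px",proj(p,t), "grip px exp",proj(p,(.5893,-.103,.146)))
B=cv2.resize(I[180:310,290:420],(600,600),interpolation=cv2.INTER_CUBIC)
cv2.imwrite("pics/side2.png",B[...,::-1])
for n in("front_grip","bolt"):
    r=models.pinpoint(p,n);print(n,[(np.round(x["centre"],4).tolist(),round(x["score"],2)) for x in r[:2]])
```

```text
[ 0.58948365 -0.10080022  0.16371209] [0.68594226 0.72753865 0.00878376 0.009673  ] [-0.03627188  0.02688564 -0.12303183]
tcp px [350.64180945 252.84472147] grip px exp [350.51300797 258.56684646]
front_grip [([0.5926, -0.0993, 0.1484], 0.78)]
bolt [([0.5864, -0.0996, 0.1021], 0.69), ([0.581, 0.0393, 0.1551], 0.51)]
```

View pics/side2.png

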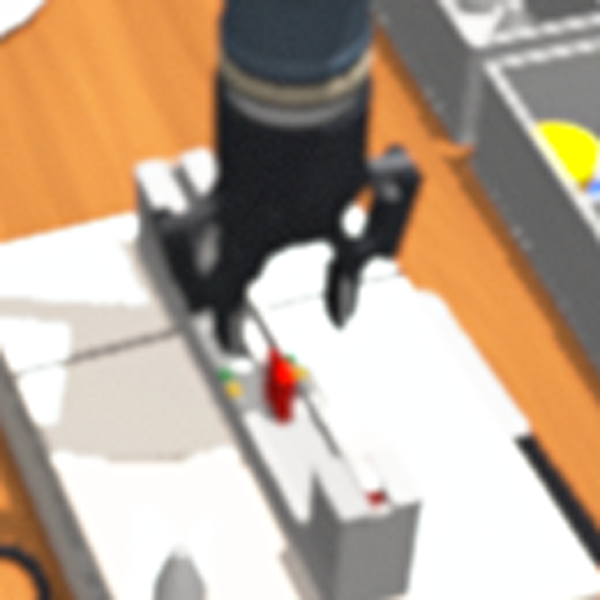

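The gripper straddles the front grip: red grip at crop (282,385), fingertips at (230,345) and (342,320). Next I'll descend to just above the cheeks and close.

>>> {"api": "jog_arm", "payload": {"commands": [[60,0,0,-2.0,0],[60,0,0,-1.6,0],[60,0,0,-0.4,0],[30,0,0,0,0],[0,0,0,0,0],[0,0,0,0,0],[0,0,0,0,0],[0,0,0,0,0]], "squeeze": 80}}

```text
t: 4.05
tcp_pos: [0.5922, -0.102, 0.1337]
tool_rot: [0.685, 0.729, 0.01, 0.016]
force: [0.1, 0.3, -3.4]
finger_gap: 0.094
```

>>> {"api": "jog_arm", "payload": {"commands": [[0,0,0,0,0],[0,0,0,0,0],[0,0,0,0,0]]}}

```text
t: 4.3
tcp_pos: [0.5927, -0.1019, 0.1345]
tool_rot: [0.685, 0.728, 0.01, 0.016]
force: [-1.0, -0.8, -3.5]
finger_gap: 0.089
```

Run:
```python
from h import *
s=manip.sense();print(s["tcp_pos"],s["tool_rot"],s["force"],s["ft_torque"],s["finger_gap"])
p=snapshot("side");I=np.asarray(p["image"])
B=cv2.resize(I[200:300,300:400],(600,600),interpolation=cv2.INTER_CUBIC)
cv2.imwrite("pics/side3.png",B[...,::-1])
print("tcp px crop",(proj(p,s["tcp_pos"])-[300,200])*6)
for n in("front_grip","bolt","rear_grip"):
    r=models.pinpoint(p,n);print(n,[(np.round(x["centre"],4).tolist(),round(x["score"],2)) for x in r[:2]])
```

```text
[ 0.59274524 -0.10190826  0.1344695 ] [0.68489631 0.7283809  0.01047526 0.01638844] [-0.99369463 -0.8431904  -3.47381678] [ 0.10922371  0.16162313 -0.01476772] 0.08859522778508351
tcp px crop [308.7306796  367.25842606]
front_grip [([0.597, -0.098, 0.1508], 0.76)]
bolt [([0.5889, -0.0996, 0.1032], 0.82), ([0.5886, -0.087, 0.1028], 0.6)]
rear_grip [([0.5973, -0.2002, 0.1485], 0.88)]
```

View pics/side3.png

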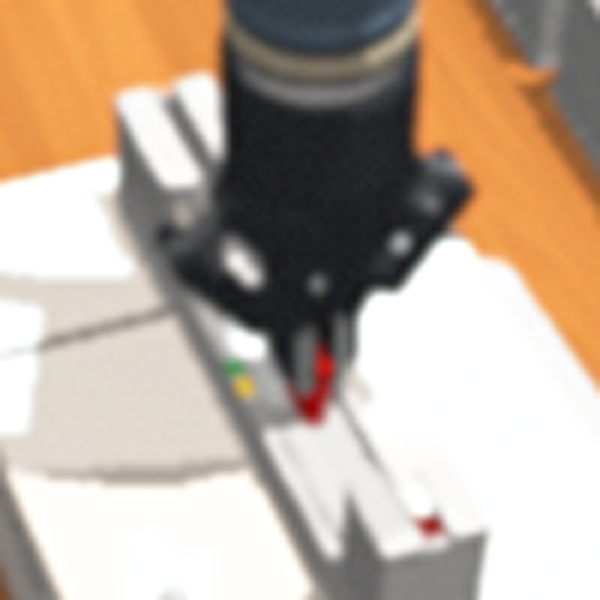

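The gripper holds the red grip by its upper part (crop (318,380)), but the TCP ended 11 mm higher than commanded. I'll reopen and check the height row by row.

>>> {"api": "jog_arm", "payload": {"commands": [[40,0,0,0,0],[40,0,0,0,0],[40,0,0,0,0],[40,0,0,0,0]]}}

```text
t: 4.83
tcp_pos: [0.5947, -0.1027, 0.1359]
tool_rot: [0.685, 0.729, 0.011, 0.019]
force: [0.3, -0.7, -0.0]
finger_gap: 0.399
```

>>> {"api": "jog_arm", "payload": {"commands": [[40,-0.2,0,-0.6,0],[40,0,0,-0.4,0],[40,0,0,0,0]]}}

```text
t: 5.08
tcp_pos: [0.5937, -0.1031, 0.1262]
tool_rot: [0.685, 0.729, 0.012, 0.02]
force: [0.1, 0.2, -0.2]
finger_gap: 0.401
```

>>> {"api": "jog_arm", "payload": {"commands": [[40,-0.4,0.1,-0.4,0]]}}

```text
t: 5.17
tcp_pos: [0.5908, -0.1025, 0.1225]
tool_rot: [0.685, 0.729, 0.012, 0.022]
force: [1.1, -0.0, 0.1]
finger_gap: 0.401
```

>>> {"api": "jog_arm", "payload": {"commands": [[0,-0.1,0,-0.1,0],[0,0,0,-0.1,0]]}}

```text
t: 5.33
tcp_pos: [0.5886, -0.102, 0.1194]
tool_rot: [0.685, 0.728, 0.012, 0.021]
force: [2.0, 1.5, 0.4]
finger_gap: 0.128
```

>>> {"api": "jog_arm", "payload": {"commands": [[0,0,0,0,0],[0,0,0,0,0]]}}

```text
t: 5.5
tcp_pos: [0.5888, -0.1021, 0.1195]
tool_rot: [0.685, 0.729, 0.012, 0.021]
force: [0.2, -0.9, -0.2]
finger_gap: 0.097
```

>>> {"api": "jog_arm", "payload": {"commands": [[0,0,0,0.7,0],[0,0,0,0.5,0]]}}

```text
t: 5.67
tcp_pos: [0.5869, -0.1013, 0.1301]
tool_rot: [0.685, 0.728, 0.011, 0.018]
force: [1.8, -0.3, -2.6]
finger_gap: 0.102
```

Run:
```python
from h import *
s=manip.sense();print(s["tcp_pos"],s["tool_rot"],s["force"],s["ft_torque"],s["finger_gap"])
p=snapshot("side");I=np.asarray(p["image"])
for n in("front_grip","bolt","rear_grip"):
    r=models.pinpoint(p,n);print(n,[(np.round(x["centre"],4).tolist(),round(x["score"],2)) for x in r[:2]])
```

```text
[ 0.58690161 -0.10134058  0.1301242 ] [0.68476417 0.72844646 0.0113167  0.01832228] [ 1.84452058 -0.33980305 -2.63734103] [ 0.14032255 -0.18667671 -0.06588605] 0.10210509877002144
front_grip [([0.5899, -0.0978, 0.1561], 0.74), ([0.584, -0.0993, 0.1133], 0.66)]
bolt [([0.5865, -0.0966, 0.1138], 0.75)]
rear_grip [([0.5922, -0.201, 0.158], 0.81)]
```

>>> {"api": "jog_arm", "payload": {"commands": [[0,0.1,0.6,0.15,0],[0,0,1.0,0,0],[0,-0.05,1.0,0,0]]}}

```text
t: 6.12
tcp_pos: [0.5874, -0.0756, 0.1312]
tool_rot: [0.686, 0.727, 0.011, 0.019]
force: [-0.1, 0.1, -3.5]
finger_gap: 0.102
```

>>> {"api": "jog_arm", "payload": {"commands": [[0,-0.05,1.1,0,0],[0,-0.05,1.1,0,0],[0,-0.05,1.1,0,0]]}}

```text
t: 6.37
tcp_pos: [0.585, -0.0381, 0.1307]
tool_rot: [0.686, 0.728, 0.011, 0.018]
force: [0.8, 0.9, -2.7]
finger_gap: 0.1
```

Run:
```python
from h import *
s=manip.sense();print(s["tcp_pos"],s["tool_rot"],s["force"],s["ft_torque"],s["finger_gap"])
for c in("side","top"):
  p=snapshot(c)
  for n in("front_grip","bolt","rear_grip"):
    r=models.pinpoint(p,n);print(n,[(np.round(x["centre"],4).tolist(),round(x["score"],2)) for x in r[:2]])
```

```text
[ 0.58504262 -0.03807804  0.13073351] [0.68577969 0.72750911 0.01106883 0.01772553] [ 0.81584615  0.87585927 -2.72121604] [0.06852163 0.09387671 0.00470936] 0.09985730123971859
front_grip [([0.5839, -0.0339, 0.1605], 0.94)]
bolt [([0.5811, -0.0364, 0.1113], 0.88), ([0.5078, 0.4947, 0.0], 0.46)]
rear_grip [([0.5912, -0.1368, 0.1615], 0.91)]
front_grip []
bolt []
rear_grip [([0.5902, -0.1334, 0.1581], 0.66), ([0.6528, -0.375, -0.004], 0.33)]
```

>>> {"api": "jog_arm", "payload": {"commands": [[0,0,0,-0.6,0],[0,0,0,-0.5,0],[0,0,0,0,0]]}}

```text
t: 7.02
tcp_pos: [0.5866, -0.0419, 0.1196]
tool_rot: [0.687, 0.726, 0.012, 0.019]
force: [1.3, 0.3, -1.9]
finger_gap: 0.096
```

>>> {"api": "jog_arm", "payload": {"commands": [[40,0,0,0,0],[40,0,0,0,0],[40,0,0,0.2,0]]}}

```text
t: 7.27
tcp_pos: [0.5872, -0.043, 0.1216]
tool_rot: [0.687, 0.726, 0.012, 0.02]
force: [-0.3, 0.0, 0.5]
finger_gap: 0.406
```

>>> {"api": "jog_arm", "payload": {"commands": [[40,0,0,2.5,0],[40,0,0,2.5,0],[40,0,0,2.0,0.06],[40,0,-0.9,0,0.12],[40,0,-0.9,0,0.12],[40,0,-0.9,0,0.12],[40,0,-0.9,0,0.12],[40,0,-0.9,0,0.12]]}}

```text
t: 7.93
tcp_pos: [0.5888, -0.0886, 0.2004]
tool_rot: [0.403, 0.915, 0.018, 0.02]
force: [0.8, 0.1, -0.1]
finger_gap: 0.401
```

>>> {"api": "jog_arm", "payload": {"commands": [[40,0,-0.9,0,0.12],[40,0,-0.9,0,0.12],[40,0,-0.9,0,0.12],[40,0,-0.9,0,0.12],[40,0,-0.9,0,0.12],[40,0,-0.6,0,0.12],[40,0,0,0,0.12]]}}

```text
t: 8.52
tcp_pos: [0.5902, -0.1455, 0.2054]
tool_rot: [-0.022, 0.999, 0.023, 0.015]
force: [0.7, -0.3, 0.1]
finger_gap: 0.399
```

Run:
```python
from h import *
s=manip.sense();q=s["tool_rot"];print(s["tcp_pos"],q,s["force"],s["finger_gap"])
print("jaw heading",np.arctan2(2*q[1]**2-1,2*q[0]*q[1]),"lean",2*(q[0]*q[2]+q[1]*q[3]),2*(q[1]*q[2]-q[0]*q[3]))
p=snapshot("top")
for n in("rear_grip","bolt","front_grip"): print(n,[(np.round(x["centre"],4).tolist(),round(x["score"],2)) for x in models.pinpoint(p,n)[:2]])
p=snapshot("side");I=np.asarray(p["image"])
for n in("rear_grip","bolt","front_grip"): print(n,[(np.round(x["centre"],4).tolist(),round(x["score"],2)) for x in models.pinpoint(p,n)[:2]])
B=cv2.resize(I[190:310,290:410],(600,600),interpolation=cv2.INTER_CUBIC)
cv2.imwrite("pics/side4.png",B[...,::-1])
print("tcp crop px",(proj(p,s["tcp_pos"])-[290,190])*5)
```

```text
[ 0.59015615 -0.14554493  0.20540873] [-0.02234088  0.99936547  0.02328372  0.01508036] [ 0.69875393 -0.27332993  0.08168737] 0.39901417873856304
jaw heading 1.6155334581889027 lean 0.029101216826506012 0.04721170271634487
rear_grip [([0.5941, -0.137, 0.1422], 0.68)]
bolt [([0.5857, -0.035, 0.1013], 0.88)]
front_grip [([0.5836, -0.0387, 0.1468], 0.77)]
rear_grip [([0.5937, -0.1416, 0.1481], 0.68), ([0.6628, -0.3807, 0.0009], 0.2)]
bolt [([0.5853, -0.0382, 0.1025], 0.78), ([0.5097, 0.4902, 0.0008], 0.54)]
front_grip [([0.5874, -0.0382, 0.1473], 0.62)]
tcp crop px [341.98317462 317.19084377]
```

View pics/side4.png

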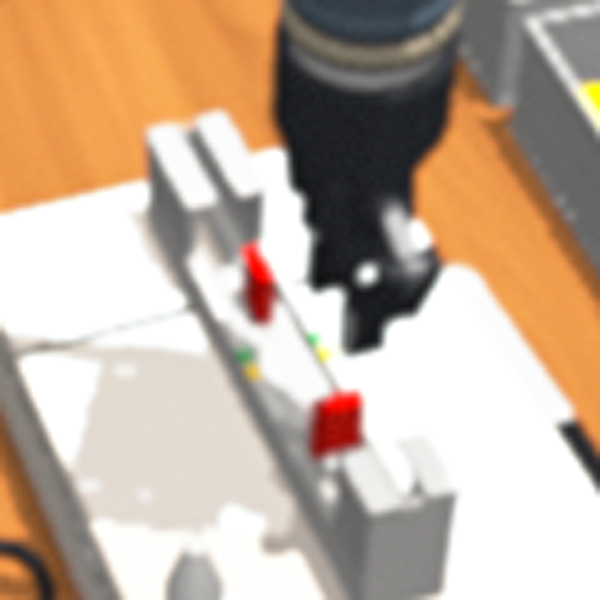

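The bolt lies flat in the track. The front grip is at crop (257,285), and the rear grip at (337,425) stands clear of the rear housing. Next I'll descend over the rear grip.

>>> {"api": "jog_arm", "payload": {"commands": [[40,0.1,0.3,-2.5,0],[40,0,0.3,-2.5,0],[40,0,0,-2.0,0]]}}

```text
t: 9.17
tcp_pos: [0.5953, -0.1386, 0.1392]
tool_rot: [-0.019, 0.999, 0.02, 0.021]
force: [-0.6, -0.7, -0.4]
finger_gap: 0.404
```

>>> {"api": "jog_arm", "payload": {"commands": [[40,0,0,-0.6,0]]}}

```text
t: 9.25
tcp_pos: [0.5935, -0.1374, 0.1305]
tool_rot: [-0.018, 0.999, 0.022, 0.019]
force: [-0.8, 0.1, 0.4]
finger_gap: 0.401
```

>>> {"api": "jog_arm", "payload": {"commands": [[40,-0.2,-0.1,-0.7,0],[20,0,0,-0.2,0],[20,0,0,0,0]], "squeeze": 20}}

```text
t: 9.5
tcp_pos: [0.5912, -0.1378, 0.1203]
tool_rot: [-0.018, 0.999, 0.022, 0.018]
force: [-0.6, -0.1, 0.5]
finger_gap: 0.202
```

>>> {"api": "jog_arm", "payload": {"commands": [[20,-0.05,0.8,0,0],[20,-0.05,0.8,0,0],[20,-0.05,0.8,0,0]]}}

```text
t: 9.75
tcp_pos: [0.5913, -0.1155, 0.1222]
tool_rot: [-0.017, 0.999, 0.02, 0.02]
force: [-0.5, -1.5, -0.9]
finger_gap: 0.201
```

>>> {"api": "jog_arm", "payload": {"commands": [[20,-0.05,0.8,0,0],[20,-0.05,0.8,0,0]]}}

```text
t: 9.92
tcp_pos: [0.5905, -0.098, 0.1234]
tool_rot: [-0.017, 0.999, 0.019, 0.021]
force: [-0.8, 0.1, -1.6]
finger_gap: 0.202
```

>>> {"api": "jog_arm", "payload": {"commands": [[20,-0.1,0.8,-0.2,0],[20,-0.1,0.6,-0.1,0]]}}

```text
t: 10.08
tcp_pos: [0.5897, -0.0828, 0.1219]
tool_rot: [-0.018, 0.999, 0.018, 0.023]
force: [-1.0, -2.8, 2.9]
finger_gap: 0.199
```

>>> {"api": "jog_arm", "payload": {"commands": [[20,0,0.4,0,0],[20,0,0.3,0,0]]}}

```text
t: 10.25
tcp_pos: [0.5894, -0.0735, 0.1221]
tool_rot: [-0.019, 0.999, 0.018, 0.023]
force: [-0.7, -2.0, -0.5]
finger_gap: 0.2
```

Run:
```python
from h import *
s=manip.sense();print(s["tcp_pos"],s["tool_rot"],s["force"])
for c in("side","top"):
  p=snapshot(c)
  for n in("front_grip","bolt","rear_grip"):
    print(n,[(np.round(x["centre"],4).tolist(),round(x["score"],2)) for x in models.pinpoint(p,n)[:2]])
```

```text
[ 0.58935138 -0.07351686  0.12205899] [-0.01881281  0.99938971  0.01809268  0.02321494] [-0.68210778 -1.99697072 -0.48456542]
front_grip [([0.6, -0.2077, 0.167], 0.73), ([0.5856, 0.0224, 0.1497], 0.61)]
bolt [([0.584, 0.0231, 0.1005], 0.5)]
rear_grip [([0.5906, -0.0819, 0.1495], 0.79)]
front_grip [([0.5826, 0.0271, 0.1439], 0.7), ([0.5103, 0.4936, 0.0018], 0.61)]
bolt [([0.5836, 0.0264, 0.101], 0.61)]
rear_grip [([0.7524, -0.0661, 0.0056], 0.4)]
```

>>> {"api": "jog_arm", "payload": {"commands": [[20,0,0.3,0,0]]}}

```text
t: 10.73
tcp_pos: [0.5897, -0.0724, 0.1219]
tool_rot: [-0.018, 0.999, 0.018, 0.023]
force: [-0.3, -3.3, 0.4]
finger_gap: 0.196
```

>>> {"api": "jog_arm", "payload": {"commands": [[20,0,0.3,0,0]]}}

```text
t: 10.82
tcp_pos: [0.5897, -0.07, 0.1219]
tool_rot: [-0.018, 0.999, 0.017, 0.023]
force: [-1.0, -3.3, 0.5]
finger_gap: 0.204
```

>>> {"api": "jog_arm", "payload": {"commands": [[20,0,0.3,0,0]]}}

```text
t: 10.9
tcp_pos: [0.5897, -0.0695, 0.122]
tool_rot: [-0.019, 0.999, 0.015, 0.023]
force: [-3.1, -13.1, -0.6]
finger_gap: 0.201
```

>>> {"api": "jog_arm", "payload": {"commands": [[20,0,0.3,0,0]]}}

```text
t: 10.98
tcp_pos: [0.5897, -0.0696, 0.122]
tool_rot: [-0.02, 0.999, 0.012, 0.023]
force: [-2.3, -11.0, -1.2]
finger_gap: 0.202
```

>>> {"api": "jog_arm", "payload": {"commands": [[20,0,-0.3,0,0]]}}

```text
t: 11.07
tcp_pos: [0.5895, -0.0729, 0.122]
tool_rot: [-0.02, 0.999, 0.011, 0.023]
force: [-0.1, -0.5, -0.5]
finger_gap: 0.201
```

Run:
```python
from h import *
s=manip.sense();print(s["tcp_pos"],s["tool_rot"],s["force"])
for c in("side","top"):
  p=snapshot(c)
  for n in("front_grip","bolt","rear_grip"):
    print(n,[(np.round(x["centre"],4).tolist(),round(x["score"],2)) for x in models.pinpoint(p,n)[:2]])
```

```text
[ 0.58948201 -0.07291428  0.12195528] [-0.02035027  0.9994661   0.01106452  0.02304254] [-0.08371704 -0.50981454 -0.48441996]
front_grip [([0.585, 0.0254, 0.1492], 0.59), ([0.589, -0.0789, -0.0043], 0.2)]
bolt [([0.5801, 0.0242, 0.1012], 0.61)]
rear_grip [([0.5888, -0.0774, 0.1517], 0.53)]
front_grip [([0.58, 0.0261, 0.1446], 0.5), ([0.5869, -0.0822, 0.0964], 0.41)]
bolt [([0.5823, 0.0315, 0.1008], 0.66)]
rear_grip []
```

>>> {"api": "jog_arm", "payload": {"commands": [[40,0,0,0,0],[40,0,0,0.2,0],[40,0,0,1.0,0],[40,0,0,2.5,0],[40,0,0,3.0,0],[40,-1,-3.0,3.0,0],[40,-2,-3,2.0,0],[40,-2,-3,0,0]]}}

```text
t: 12.13
tcp_pos: [0.5401, -0.1562, 0.2442]
tool_rot: [-0.026, 0.999, 0.013, 0.023]
force: [0.7, -0.7, 0.1]
finger_gap: 0.399
```

>>> {"api": "jog_arm", "payload": {"commands": [[40,-2,-3,0,0],[40,-2,-3,0,0],[40,-2,-3,0,0],[40,0,0,0,0]]}}

```text
t: 12.47
tcp_pos: [0.4769, -0.2549, 0.2519]
tool_rot: [-0.025, 0.999, 0.007, 0.027]
force: [0.3, -0.1, 0.2]
finger_gap: 0.402
```

Run:
```python
from h import *
s=manip.sense();print(s["tcp_pos"],s["force"])
for c in("side","top"):
  p=snapshot(c)
  for n in("front_grip","bolt","rear_grip","nozzle_a","nozzle_b","track"):
    print(n,[(np.round(x["centre"],4).tolist(),round(x["score"],2)) for x in models.pinpoint(p,n)[:2]])
  if c=="side": B=cv2.resize(np.asarray(p["image"])[190:310,290:410],(480,480),interpolation=cv2.INTER_CUBIC)
  else: A=cv2.resize(np.asarray(p["image"])[180:270,280:360],(320,360),interpolation=cv2.INTER_CUBIC)
A=np.pad(A,((0,120),(0,0),(0,0)))
cv2.imwrite("pics/end.png",np.hstack([B,A])[...,::-1])
```

```text
[ 0.47692801 -0.25493262  0.25189401] [ 0.30801196 -0.08658873  0.2360475 ]
front_grip []
bolt [([0.5826, 0.0277, 0.1029], 0.57), ([0.6582, -0.379, -0.0026], 0.33)]
rear_grip [([0.5896, -0.0764, 0.1454], 0.49)]
nozzle_a [([0.5059, -0.1915, 0.0918], 0.53), ([0.6556, 0.0613, 0.0918], 0.47)]
nozzle_b [([0.5059, -0.1915, 0.0918], 0.53), ([0.6556, 0.0613, 0.0918], 0.47)]
track [([0.5899, -0.0783, 0.1178], 0.92), ([0.5889, -0.0854, 0.103], 0.34)]
front_grip [([0.5822, 0.0239, 0.147], 0.7)]
bolt [([0.5821, 0.0333, 0.1014], 0.8)]
rear_grip [([0.5919, -0.0724, 0.1412], 0.56)]
nozzle_a [([0.5776, 0.026, 0.0991], 0.64), ([0.5076, -0.1904, 0.0868], 0.37)]
nozzle_b [([0.5776, 0.026, 0.0991], 0.64), ([0.5076, -0.1904, 0.0868], 0.37)]
track []
```

View pics/end.png

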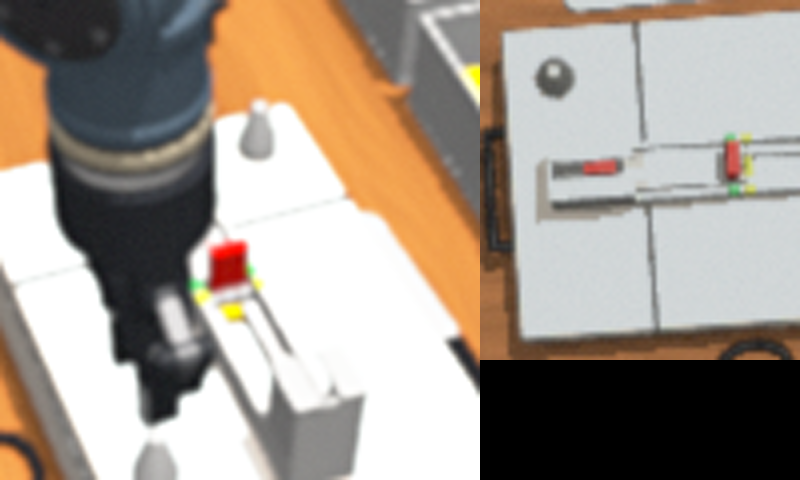

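The rear grip (top crop (732,160)) lies on the green marks (731,138)/(734,190). The bump is uncovered behind the bar, the nozzles are standing, and the gripper is clear.

```bash
python3 -c "
from station import workorder
print(workorder.sign_off())"
```

```text
the job is handed in; nothing more can be done
None
```

The bolt is home in the keeper and lying flat in its track. I handed the job in at about 12.5 s of the 51 s allowed; sign-off reports no verdict.

- **Front grip:** The first pinch left the tool about 11 mm higher than commanded, so I let go and gripped again lower. I then lifted the bolt about 12 mm over the bump and drew it about 60 mm. I set it down with the rear grip roughly 45 mm clear of the housing and released it.
- **Rear grip:** I pushed it with the fingers straddling the grip loosely rather than pinching it. The tool had drifted about 3° off vertical, and a tight pinch could have tipped the bar. The bolt stopped moving while the resisting force rose from about 3 N to 13 N, which I took as the end wall.
- **Last checks:** In the final picture the rear grip is level with the green marks, the bar is flat, and both nozzles stand where they were. The gripper is clear, at a tool height of 0.25 m.
- **Disagreements:** The networks put the bolt's origin along world y at 0.028 m (side view) and 0.033 m (top view), where I expected 0.024 m. The top reading is outside their 4 mm accuracy. I relied on the firm stop and the green marks instead. I did not re-check the cake, bowl, jar, scissors and palette knife at the end, but I felt no unexpected contact.

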